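Load the tilting drainer and tip it to drain

TASK

The washed-up ramekins and mugs stand upside down on the grey drying mat. Swing the drainer's tray level and lock it by pushing the red-handled pin fully home in the blue-ringed hole; then lift the ramekins off their pile and set them and any mugs upside down, flat on the tray's floor and not on one another. Once all are loaded, draw the pin, swing the tray's front edge down to the draining position and lock it there with the pin fully home in the orange-ringed hole, leaving the cutlery where it lies.

Things in the scene. Friction and masses are not known exactly. Their poses are not given: they have to be found in the camera images.
- stand: fixed stand: two beech cheeks 12 mm thick (outer faces at y = +-161 mm, x from -97 to +53, tops 128 mm up), a drip pan 14 mm high between. Origin on the worktop under the middle of the trunnion axis, which runs along y 100 mm up; x points away from the robot at yaw 0, y to the left cheek, the one with the two pin holes, z up.
- tray (a joint): tray angle: 0 = level, grows as the front edge (robot's side) goes down; 0.35 = draining position; stops at -0.5 and 0.6. Friction of 0.4 N m holds it wherever it is left (some 4 N at the handle moves it), so it can be set before the pin goes in; the tapered pin takes up about 3 mm of misalignment of the two holes.
- tray_deck (a point): centre of the tray's flat floor (top face), 20 mm below the trunnion axis; turns with the tray: x to the rear, y to the left, z out of the floor. Floor 200 (x) by 274 mm (y); front and rear rims 12 mm high (front one open for 50 mm in the middle), dark end plates 38 mm. Four items fit two by two at x = +-48, y = +-62 mm.
- tray_handle (a point): middle of the tray's handle: black sleeved bar 14 mm thick, 56 mm long along y, over the middle of the front rim, 104 mm in front of the trunnion axis, 14 mm above it and 34 mm above the floor; turns with the tray (axes as tray_deck). Pinch it (a finger in front, one behind) or press it.
- level_hole (a point): mouth of the blue-ringed hole in the outer face of the left cheek, 13.5 mm wide; stand axes, the pin goes in along -y. 70 mm in front of the trunnion axis, at its height. Behind it the tray's end plate (14 to 24 mm deep) has one equal hole, in line when the tray is level.
- drain_hole (a point): mouth of the orange-ringed hole in the same face, 13.5 mm wide; stand axes. 66 mm in front of the trunnion axis, 24 mm below it; the tray's hole is in line with it at tray angle 0.35.
- pin: loose lock pin: steel shank 12 mm thick, 40 long (last 12 mm tapered to 5) along -y, square red grip 20 x 20 x 40 mm from y = 0 to +40. Origin on its axis at the shoulder between them; 10 mm up when it lies on the worktop. Fully home: origin at the hole's mouth, shank along the stand's -y (it may sag by 0.12 rad).
- mat: grey drying mat 290 x 290 mm, 10 mm thick, fixed. Origin: centre of its underside. The items stand on it.
- ramekin_a: white fluted ramekin standing upside down (rim down, foot up): straight sides 60 mm wide, 63 over the rim bead, 44 high, 0.12 kg. Origin: centre of the rim plane, z up. Bottom of the pile, on the mat.
- ramekin_b: white fluted ramekin standing upside down (rim down, foot up): straight sides 60 mm wide, 63 over the rim bead, 44 high, 0.12 kg. Origin: centre of the rim plane, z up. Stands on ramekin_a, 38 mm higher: its rim drops 6 mm over the foot (41 mm wide) of the one below.
- ramekin_c: white fluted ramekin standing upside down (rim down, foot up): straight sides 60 mm wide, 63 over the rim bead, 44 high, 0.12 kg. Origin: centre of the rim plane, z up. If present, on ramekin_b in the same way.
- mug_teal: small mug with teal and grey diamonds, upside down, 58 x 84 x 49 mm, 0.1 kg, may be absent. Origin: underside centre of its bounding box, z up; the round body (56 wide over its lower 29 mm, then narrowing to the foot) is centred at y = +12 mm, the handle reaches to y = -42. Grip it across x.
- mug_pink: small mug with a pink band, upside down, 60 x 87 x 56 mm, 0.1 kg, may be absent. Origin: underside centre of its bounding box, z up; the round body (58 wide over its lower 36 mm, then narrowing to the foot) is centred at y = +13 mm, the handle reaches to y = -43. Grip it across x.
- spoon: steel spoon 197 x 41 x 18 mm lying on the mat, origin at its underside centre. Leave alone.
- teaspoon: steel teaspoon 133 x 27 x 11 mm lying in front of the toaster, origin at its underside centre. Leave alone.

How it is judged:
By the outcome, as a careful person would: the job done as asked, in the order asked, and still so for the second after the job is handed in, with the robot touching nothing.
Of ramekin_c, mug_teal, mug_pink only 1 to 2 are there at a start; the rules pass over those that are not, and their reading is None.
At some moment in a run one of pin, mug_teal, mug_pink may be knocked a few centimetres aside while the robot is not near it.
Once in a run the grip may slacken for a moment while it holds something.
It also fails if it takes over 210 s, if anything falls off the work surface, if the arm or the gripper's body presses on something with over 40 N, if the wrist force passes 120 N, or if a joint passes its speed limit or range.

ROBOT

A 6-joint arm with a two-finger parallel gripper is mounted at the origin on a cart in front of the work surface, level with it; the furniture and walls round the work are solid. World frame = base frame: x ahead of the robot, y to its left, z up, the work surface at z = 0. Lengths are in m, angles in rad, forces in N, time in s.
With the tool pointing down it reaches from about 0.35 to 0.925 m from the base axis. Payload 6.4 kg.
Tool frame: the origin (TCP) lies at the very end of the fingers, on their centre line; the grasp point (between the pads) lies 19 mm behind it (ctrl.grip_depth is the distance from the TCP to the grasp point, in m); z points along the fingers, y is the line along which they close (so a half turn about z gives the same grasp; the last joint's range is limited). The gripper opens to 94 mm and grips with 3 to 60 N. Pads are 16 mm wide; open, the fingers measure 119 mm over their backs; the gripper's body (75 mm by 177 mm) begins 78 mm behind the grasp point.
Start: joints at [1.029, 0.245, 1.558, -0, 1.339, -0.174], TCP at [0.234, 0.607, 0.205] pointing down, gripper open.
Joint ranges: [-3.13, 3.13], [-1.02, 2.26], [0.13, 2.54], [-0.95, 4.09], [0.21, 2.88], [-2.74, 2.74]. Speed limits (rad/s): [2.57, 2.57, 3.14, 3.14, 3.14, 3.14].

INTERFACE

Orientations are given as a unit quaternion [x, y, z, w].
In Python, from bench import ctrl gives the robot as it stands.
- The arm moves only by the shell command python3 nudge.py FILE [OPENING] [FORCE], which reads ROWS from the file FILE. ROWS is a JSON list of rows, 1 to 20 of them, each an object with the fields pos (a list: dx, dy, dz in units of 20 mm), rot (a list: a rotation vector rx, ry, rz in rad); a field left out counts as zero; each row shifts and turns the commanded pose from where the row before left it, along the tool's axes as they then stand; what a row does not reach is not made up. A row lasts 1/8 s, in which the tool goes at most 0.0625 m and 0.188 rad, less where a joint would pass 70% of its speed; a pose out of reach is approached as far as the arm can. OPENING is the finger opening in m, set as the command begins (- or left out keeps the last). The fingers move at their own pace and stop on an object; FORCE is the grip in N (left out, the last holds). Time passes only in rows, so rows that do not move let the fingers close. It prints the time, the measured TCP pose, the force, the opening and the grip force at its end. Input that does not fit is refused with a message, and nothing moves.
- ctrl.observe(): the state, without advancing time (a new reading comes with each control period).
- ctrl.grab_frame(name): name is "side" or "top" or "wrist"; returns the picture (400x640x3 uint8, red, green, blue); there is no depth.
- ctrl.get_calibration(name): a dict with "fov_y" (degrees; the focal length in pixels is half the picture's height over the tangent of half this angle, whatever the lens; pixels are square), "cx", "cy" (the principal point, pixels), "R" (3x3) and "t" (3): a world point X has camera coordinates R X + t. Camera axes: x right, y down, z forward; pixel columns grow to the right and rows downward; lengths in m; the calibration is good to about 2 mm. A picture is of the moment at which its call begins: read the wrist's pose just before it. get_calibration takes no time and is no camera call; for the wrist camera it gives the pose at the moment of the call.
- ctrl.hand_in(): hands the job in; it is judged then, once.
The state is a dict: "t": time; "qpos": joint angles; "joint_velocities": joint speeds; "joint_efforts": joint torques, N m; "position": TCP position; "eef_rot": TCP orientation; "wrist_force": force on the tool from outside, world axes, zero at the start; "moment": the same for the moment, N m; "grip_width": finger opening in m; "finger_force": force on a finger pad.
Only numpy, scipy, OpenCV 4.12 (cv2) and the standard library are available. Lean on these libraries where they do the work, as an engineer would, in place of code of your own. Each camera call takes 0.05 s, during which the arm holds its last target. There are 200 camera calls.

## Working session

There is one attempt and no reset: what is moved stays moved. The work goes in short steps, Python scripts to look and compute and a shell command to move; the robot and the scene stay as the last step left them, time stands still between calls to the robot, and variables do not carry over. Pictures are saved under pics/ and viewed, at most 14 in all, crops included, and the job is handed in when it is done.

```bash
ls; mkdir -p pics; python3 - <<'E'
from bench import ctrl
import cv2,numpy as np
for n in("top","side"):
    c=ctrl.get_calibration(n);print(n,c)
    cv2.imwrite(f"pics/{n}0.png",ctrl.grab_frame(n)[:,:,::-1])
print(ctrl.observe())
E
```

```text
bench.py
nudge.py
pics
top {'fov_y': 54.54900915566642, 'cx': 316.1871970445285, 'cy': 200.4377001941692, 'R': array([[ 0.00663812, -0.99997728, -0.00117213],
       [-0.98962125, -0.0064011 , -0.1435577 ],
       [ 0.14354694,  0.00211292, -0.98964125]]), 't': array([0.12253082, 0.5412566 , 0.91713015])}
side {'fov_y': 52.639196741371606, 'cx': 318.69433442065565, 'cy': 193.60301892541383, 'R': array([[ 0.86906495, -0.49455643,  0.01183438],
       [-0.22314053, -0.41324243, -0.88285842],
       [ 0.44151378,  0.76462058, -0.4694901 ]]), 't': array([-0.42076124,  0.24595914,  0.75200016])}
{'t': 0.1, 'qpos': array([ 1.02888137e+00,  2.45741199e-01,  1.55886898e+00,  2.01562021e-05,
        1.33875093e+00, -1.74129373e-01]), 'joint_velocities': array([ 2.26910349e-04, -1.95451611e-03, -1.15103622e-03,  1.51929253e-03,
        1.54291586e-05,  5.59996781e-04]), 'joint_efforts': array([ 2.01559901e-04, -4.16920352e+01, -3.15521657e+01,  6.86592702e-02,
        3.10599839e-02, -5.33810999e-05]), 'position': array([0.23342829, 0.60605351, 0.20446995]), 'eef_rot': array([ 1.82860322e-01,  9.83138505e-01, -8.24723781e-04, -3.19037304e-04]), 'wrist_force': array([ 0.04823665,  0.05521279, -0.39474617]), 'moment': array([-0.00160274, -0.01671059,  0.02013006]), 'finger_force': 0.0, 'grip_width': 0.09379851070643132}
```
View pics/top0.png

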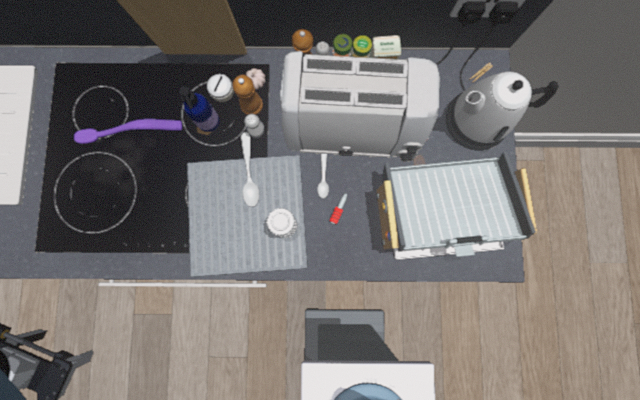

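View pics/side0.png

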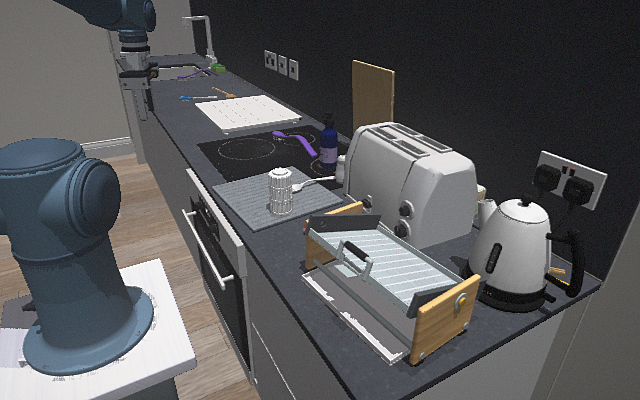

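The top view shows the pile at about (281,222), the pin with its red grip at (337,214) and its shank pointing to (344,197), and the stand around (455,205). No mugs are visible. I'll enlarge these areas.

```bash
python3 - <<'E'
import cv2
a=cv2.imread("pics/top0.png");s=cv2.imread("pics/side0.png")
def z(i,x0,y0,x1,y1,f): return cv2.resize(i[y0:y1,x0:x1],None,fx=f,fy=f,interpolation=cv2.INTER_CUBIC)
cv2.imwrite("pics/c1.png",z(a,260,150,540,265,2.85))
t=z(s,230,150,490,370,3)[:600]
cv2.imwrite("pics/c2.png",z(s,230,150,490,345,3.05))
E
```

View pics/c1.png

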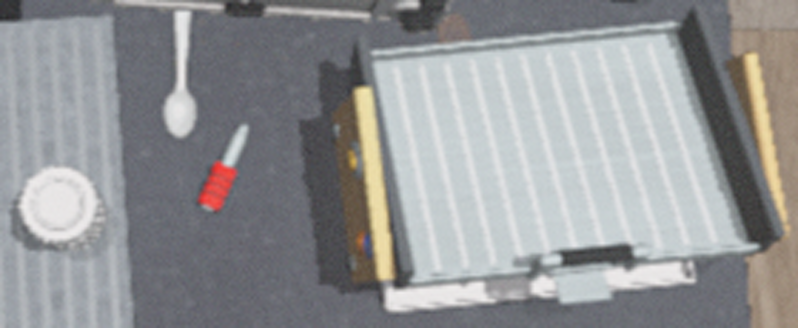

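View pics/c2.png

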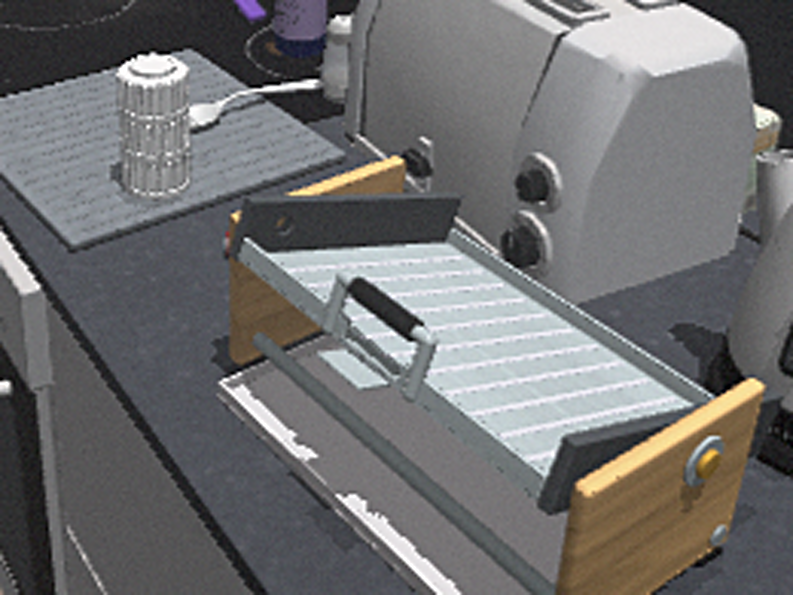

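The pile has three ramekins (so ramekin_c is there). The tray stands front-up (negative angle). Next I fit the stand pose from the cheek corners, then the pin and the pile.

```bash
cat > h.py <<'E'
import numpy as np,cv2
from bench import ctrl
from scipy.optimize import least_squares
from scipy.spatial.transform import Rotation as Ro
def cam(n):
    c=ctrl.get_calibration(n);f=200/np.tan(np.radians(c["fov_y"]/2))
    return f,c["cx"],c["cy"],np.array(c["R"]),np.array(c["t"])
def proj(c,X):
    f,cx,cy,R,t=c;p=R@np.asarray(X,float)+t;return np.array([cx+f*p[0]/p[2],cy+f*p[1]/p[2]])
def back(c,uv,z):
    f,cx,cy,R,t=c;d=R.T@np.array([(uv[0]-cx)/f,(uv[1]-cy)/f,1]);o=-R.T@t;return o+d*(z-o[2])/d[2]
def st(s,p): # stand pose (x,y,yaw)
    c,n=np.cos(s[2]),np.sin(s[2]);return np.array([s[0]+c*p[0]-n*p[1],s[1]+n*p[0]+c*p[1],p[2]])
def tr(a,p): # tray pt (x,y,z rel trunnion) -> stand
    return [p[0]*np.cos(a)+p[2]*np.sin(a),p[1],.1-p[0]*np.sin(a)+p[2]*np.cos(a)]
E
python3 - <<'E'
from h import *
T,S=cam("top"),cam("side")
a=lambda x,y:(260+x/2.85,150+y/2.85)
b=lambda x,y:(230+x/3.05,150+y/3.05)
obs=[(T,a(355,90),(.053,.161,.128)),(T,a(376,280),(-.097,.161,.128)),(T,a(369,88),(.053,.149,.128)),(T,a(394,278),(-.097,.149,.128)),
(T,a(757,55),(.053,-.161,.128)),(T,a(788,232),(-.097,-.161,.128)),
(S,b(764,383),(.053,-.161,.128)),(S,b(580,488),(-.097,-.161,.128)),(S,b(403,158),(.053,.155,.128)),(S,b(708,455),(0,-.161,.1))]
hand=[(T,a(563,256),(-.104,.028,.014)),(T,a(632,252),(-.104,-.028,.014)),(S,b(352,289),(-.104,.028,.014)),(S,b(418,325),(-.104,-.028,.014))]
def f(p):
    return np.concatenate([proj(c,st(p,q))-u for c,u,q in obs]+[proj(c,st(p,tr(p[3],q)))-u for c,u,q in hand])
r=least_squares(f,[.5,-.4,0,-.2],loss="soft_l1");print(r.x);print(f(r.x).reshape(-1,2).round(1).tolist())
for z,q in((.01,a(210,208)),(.01,a(227,165)),(.01,a(243,127)),(.130,a(58,202))): print(back(T,q,z).round(4))
print("pile side top",back(S,b(154,63),.130))
for x,y,z in((-.07,.161,.1),(-.066,.161,.076)):print(st(r.x,(x,y,z)))
E
```

```text
[ 0.5365892  -0.19214254  0.10646796  0.33566877]
[[-0.5, -0.3], [0.6, -0.2], [-0.1, -0.2], [-0.3, -0.0], [-0.2, -2.0], [1.0, 2.0], [0.7, 0.0], [1.8, 2.1], [-1.9, -0.1], [-3.3, 1.2], [-2.0, 0.2], [-0.5, -1.0], [0.5, -2.5], [-0.8, 0.9]]
[0.4876 0.0817 0.01  ]
[0.526  0.0666 0.01  ]
[0.5603 0.0522 0.01  ]
[0.4811 0.2048 0.13  ]
pile side top [0.48243639 0.20235775 0.13      ]
[ 0.44987659 -0.03949287  0.1       ]
[ 0.45385394 -0.0390678   0.076     ]
```

```bash
cat >> h.py <<'E'
def tr(a,p): # a>0: front down
    return [p[0]*np.cos(a)-p[2]*np.sin(a),p[1],.1+p[0]*np.sin(a)+p[2]*np.cos(a)]
def go(pos,phi=None,R=None):
    """print tool-axis deltas to a target (tool down, tool y at world angle phi): turn first, then shift"""
    o=ctrl.observe();R0=Ro.from_quat(o["eef_rot"])
    if R is None:
        c,s=np.cos(phi),np.sin(phi);R=Ro.from_matrix(np.array([[-s,c,0],[c,s,0],[0,0,-1]]))
    rv=(R0.inv()*R).as_rotvec();d=np.asarray(pos)-o["position"]
    print("turn",rv.round(3),"then shift",R.inv().apply(d).round(4),"(untuned shift",R0.inv().apply(d).round(4),") pos",o["position"].round(4),"t",round(o["t"],1))
E
python3 -c "
from h import *
go([.47,.05,.33],.106)"
```

```text
turn [-2.000e-03  1.000e-03  1.097e+00] then shift [-0.578   0.1764 -0.1255] (untuned shift [-0.4206 -0.434  -0.1249] ) pos [0.2334 0.6061 0.2045] t 0.1
```

Units first: shifts go in units of 20 mm. So -0.02 m is -1, -0.048 m is -2.4.

```bash
echo '[{"pos":[0, 0, -1], "rot":[0, 0, 0.183]}, {"pos":[0, 0, -1], "rot":[0, 0, 0.183]}, {"pos":[0, 0, -1], "rot":[0, 0, 0.183]}, {"pos":[0, 0, -1], "rot":[0, 0, 0.183]}, {"pos":[0, 0, -1], "rot":[0, 0, 0.183]}, {"pos":[0, 0, -1], "rot":[0, 0, 0.183]}, {"pos":[-2.4, 0.735, 0]}, {"pos":[-2.4, 0.735, 0]}, {"pos":[-2.4, 0.735, 0]}, {"pos":[-2.4, 0.735, 0]}, {"pos":[-2.4, 0.735, 0]}, {"pos":[-2.4, 0.735, 0]}, {"pos":[-2.4, 0.735, 0]}, {"pos":[-2.4, 0.735, 0]}, {"pos":[-2.4, 0.735, 0]}, {"pos":[-2.4, 0.735, 0]}, {"pos":[-2.4, 0.735, 0]}, {"pos":[-2.4, 0.735, 0]}, {}, {}]' > next.json && python3 nudge.py next.json; python3 - <<'E'
from h import *
go([.47,.05,.33],.106)
print(ctrl.get_calibration("wrist"))
cv2.imwrite("pics/w1.png",ctrl.grab_frame("wrist")[:,:,::-1])
E
```

```text
t: 2.6
position: [0.4691, 0.0527, 0.3251]
eef_rot: [0.669, 0.743, -0.0, -0.0]
wrist_force: [0.3, -0.9, 0.1]
grip_width: 0.0944
finger_force: 0.0
turn [-0.001 -0.001 -0.001] then shift [-0.0027  0.0006 -0.0049] (untuned shift [-0.0027  0.0006 -0.0049] ) pos [0.4691 0.0527 0.3251] t 2.6
{'fov_y': 68.3029394221751, 'cx': 317.43961818041487, 'cy': 199.71396657830158, 'R': array([[ 9.94586287e-01,  1.03912553e-01, -5.47006433e-04],
       [ 1.00505222e-01, -9.60609551e-01,  2.59090699e-01],
       [ 2.63973165e-02, -2.57743033e-01, -9.65852841e-01]]), 't': array([-0.47239206, -0.05456847,  0.50803201])}
```

View pics/w1.png

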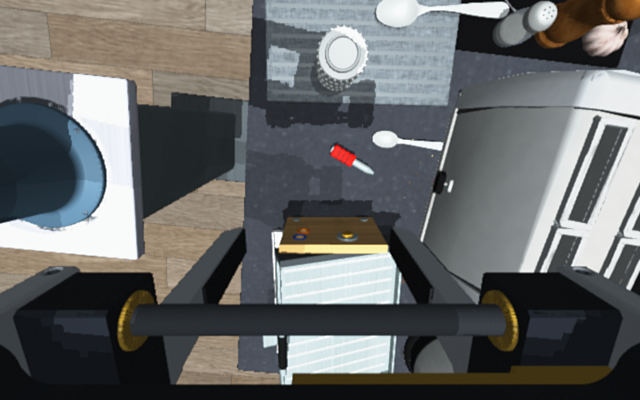

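The wrist view shows the pile at (342,50), the pin from (335,150) to (372,173), and the left cheek with its rings at about (301,236) and (347,238). I'll enlarge it.

```bash
python3 - <<'E'
import cv2
a=cv2.imread("pics/w1.png")
cv2.imwrite("pics/w1c.png",cv2.resize(a[135:265,260:420],None,fx=4.5,fy=4.5,interpolation=cv2.INTER_CUBIC))
E
```

```text
(no output)
```

View pics/w1c.png

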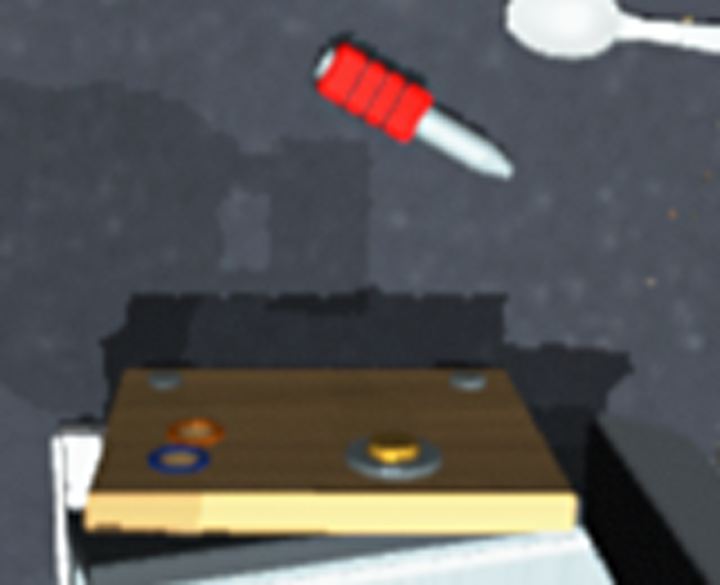

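```bash
python3 - <<'E'
from h import *
T,S,W=cam("top"),cam("side"),cam("wrist")
a=lambda x,y:(260+x/2.85,150+y/2.85)
b=lambda x,y:(230+x/3.05,150+y/3.05)
w=lambda x,y:(260+x/4.5-.4,135+y/4.5-.4)
obs=[(T,a(355,90),(.053,.161,.128)),(T,a(376,280),(-.097,.161,.128)),(T,a(369,88),(.053,.149,.128)),(T,a(394,278),(-.097,.149,.128)),
(T,a(757,55),(.053,-.161,.128)),(T,a(788,232),(-.097,-.161,.128)),
(S,b(764,383),(.053,-.161,.128)),(S,b(580,488),(-.097,-.161,.128)),(S,b(403,158),(.053,.155,.128)),
(W,w(90,492),(-.097,.161,.128)),(W,w(572,492),(.053,.161,.128)),(W,w(85,530),(-.097,.149,.128)),(W,w(577,530),(.053,.149,.128)),
(W,w(179,459),(-.07,.161,.1)),(W,w(195,432),(-.066,.161,.076)),(W,w(394,458),(0,.161,.1))]
hand=[(T,a(563,256),(-.104,.028,.014)),(T,a(632,252),(-.104,-.028,.014)),(S,b(352,289),(-.104,.028,.014)),(S,b(418,325),(-.104,-.028,.014))]
def f(p):
    return np.concatenate([proj(c,st(p,q))-u for c,u,q in obs]+[proj(c,st(p,tr(p[3],q)))-u for c,u,q in hand])
r=least_squares(f,[.5,-.4,0,-.2],loss="soft_l1");print(r.x);print(f(r.x).reshape(-1,2).round(1).tolist())
g=least_squares(lambda p:np.concatenate([proj(c,st(p,q))-u for c,u,q in obs[9:]]),r.x[:3]);print("wrist only",g.x)
for q in (w(335,65),w(420,112),w(511,172)): print("pin",back(W,q,.01).round(4))
print("pile",back(W,(343.5,50),.130))
for s in (r.x,g.x):
  print(st(s,(-.07,.161,.1)),st(s,(-.066,.161,.076)))
print("handle",st(r.x,tr(r.x[3],(-.104,0,.014))),st(r.x,tr(0,(-.104,0,.014))))
E
```

```text
[ 0.53741639 -0.19176958  0.09784704 -0.32866229]
[[-0.6, -1.3], [-0.0, -1.2], [-0.2, -1.1], [-0.9, -1.0], [-0.0, -1.8], [0.5, 2.3], [0.6, 0.2], [1.0, 1.8], [-1.1, -0.3], [-1.4, 0.0], [0.3, 0.8], [-0.0, -0.4], [-1.4, 0.4], [-0.3, -0.2], [-0.4, -0.1], [-0.5, 0.4], [-2.7, -0.1], [-1.1, -1.0], [0.4, -2.7], [-1.2, 0.8]]
wrist only [ 0.53936044 -0.19110428  0.10598043]
pin [0.4938 0.0855 0.01  ]
pin [0.5274 0.0717 0.01  ]
pin [0.5645 0.0529 0.01  ]
pile [0.48334876 0.20972073 0.13      ]
[ 0.45202296 -0.03837804  0.1       ] [ 0.45600383 -0.03798728  0.076     ]
[ 0.45272226 -0.03841235  0.1       ] [ 0.45669982 -0.03798922  0.076     ]
handle [ 0.44395108 -0.20094418  0.14681948] [ 0.43391384 -0.20192944  0.114     ]
```

```bash
python3 -c "
from h import *
go([.444,-.201,.132],.10)"
```

```text
turn [-0.    -0.     0.006] then shift [-0.2503 -0.0503  0.1933] (untuned shift [-0.2501 -0.0518  0.1932] ) pos [0.4691 0.0531 0.3253] t 2.6
```

```bash
echo '[{"pos":[-2.085, -0.43, 0.5]}, {"pos":[-2.085, -0.43, 0.5]}, {"pos":[-2.085, -0.43, 0.5]}, {"pos":[-2.085, -0.43, 0.5]}, {"pos":[-2.085, -0.43, 0.5]}, {"pos":[-2.085, -0.43, 0.5]}, {}, {"pos":[0, 0, 1.5]}, {"pos":[0, 0, 1.5]}, {"pos":[0, 0, 1.5]}, {"pos":[0, 0, 1]}, {"pos":[0, 0, 1]}, {}, {}]' > next.json && python3 nudge.py next.json .06; python3 - <<'E'
from h import *
go([.444,-.201,.132],.10)
cv2.imwrite("pics/w2.png",np.hstack([ctrl.grab_frame("wrist")[:,:,::-1],ctrl.grab_frame("side")[100:,230:490,::-1].copy().repeat(1,0) if 0 else cv2.resize(ctrl.grab_frame("side")[150:370,200:440,::-1],(436,400))])[:, ::1])
i=cv2.imread("pics/w2.png");cv2.imwrite("pics/w2.png",cv2.resize(i,(800,int(400*800/i.shape[1]))))
E
```

```text
t: 4.4
position: [0.4452, -0.2014, 0.1366]
eef_rot: [0.668, 0.744, 0.0, 0.001]
wrist_force: [-0.6, -0.4, 1.1]
grip_width: 0.0597
finger_force: 0.0
turn [0.001 0.001 0.007] then shift [ 0.0005 -0.0012  0.0046] (untuned shift [ 0.0005 -0.0012  0.0046] ) pos [ 0.4452 -0.2014  0.1366] t 4.4
```

View pics/w2.png

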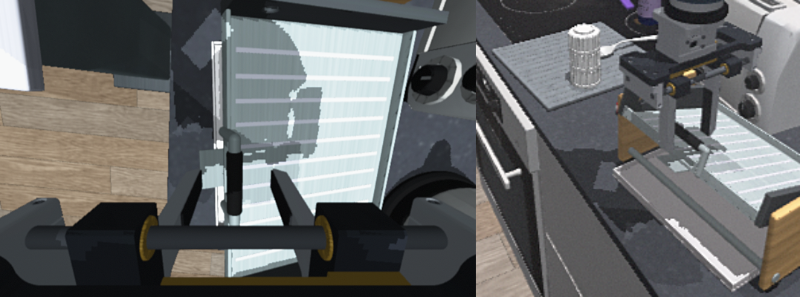

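The handle lies between the fingers. I'll close and swing it level.

In the tool's units: 0.005 m is 0.25.

```bash
echo '[{"pos":[0, 0, 0.25]}, {}, {}, {}, {}, {}]' > next.json && python3 nudge.py next.json .0 12;  python3 -c "
from h import *
go([.434,-.202,.132-.033],.10)"
```

```text
t: 5.25
position: [0.4438, -0.2021, 0.1304]
eef_rot: [0.669, 0.743, -0.001, -0.001]
wrist_force: [-4.3, -1.5, 2.1]
grip_width: 0.0135
finger_force: 12.0
turn [-0.002 -0.     0.005] then shift [ 0.0011 -0.0098  0.0314] (untuned shift [ 0.0012 -0.0097  0.0315] ) pos [ 0.4438 -0.2021  0.1304] t 5.2
```

In the tool's units: 0.004 m is 0.2, 0.0038 m is 0.19.

```bash
echo '[{"pos":[0, -0.09, 0.19]}, {"pos":[0, -0.09, 0.19]}, {"pos":[0, -0.07, 0.19]}, {"pos":[0, -0.065, 0.2]}, {"pos":[0, -0.05, 0.2]}, {"pos":[0, -0.05, 0.2]}, {"pos":[0, -0.04, 0.2]}, {"pos":[0, -0.03, 0.2]}, {}, {}]' > next.json && python3 nudge.py next.json;  python3 - <<'E'
from h import *
go([.434,-.202,.132-.033],.10)
W=cam("wrist")
cv2.imwrite("pics/s3.png",cv2.resize(ctrl.grab_frame("side")[170:370,290:490,::-1],(600,600),interpolation=cv2.INTER_CUBIC))
E
```

```text
t: 6.5
position: [0.4349, -0.2031, 0.0991]
eef_rot: [0.669, 0.743, 0.0, 0.0]
wrist_force: [-1.5, 0.4, 0.7]
grip_width: 0.0137
finger_force: 12.0
turn [0.    0.    0.005] then shift [ 0.0012 -0.0008  0.0001] (untuned shift [ 0.0012 -0.0008  0.0001] ) pos [ 0.4349 -0.2031  0.0991] t 6.5
```

View pics/s3.png

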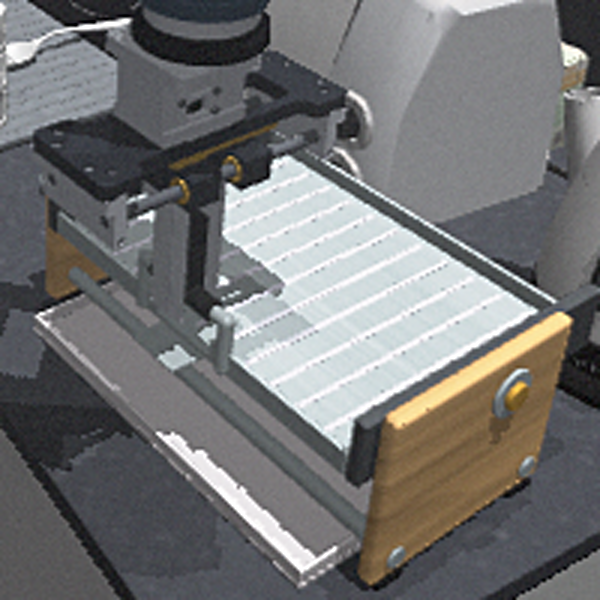

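```bash
echo '[{}, {}, {}, {"pos":[0, 0, -1.5]}, {"pos":[0, 0, -2.5]}, {"pos":[0, 0, -2.5]}, {"pos":[0, 0, -2.5]}]' > next.json && python3 nudge.py next.json .06;python3 - <<'E'
from h import *
S=cam("side");s=[.538,-.1915,.102]
for a in(-.06,-.03,0,.03,.06):
    print(a,[((proj(S,st(s,tr(a,p)))-[290,170])*3).round(0).tolist() for p in((-.104,.028,.014),(-.104,-.028,.014),(-.1,-.147,.018),(.1,-.147,.018),(-.1,-.137,-.008),(.1,-.137,-.008))])
im=ctrl.grab_frame("side")[:,:,::-1]
t=ctrl.grab_frame("top")[150:260,370:545,::-1]
cv2.imwrite("pics/s4.png",np.hstack([cv2.resize(im[220:330,290:490],(800,440),interpolation=cv2.INTER_CUBIC)]))
go([.527,.069,.1],1.16)
E
```

```text
t: 7.42
position: [0.4346, -0.2029, 0.2807]
eef_rot: [0.669, 0.743, 0.0, 0.0]
wrist_force: [0.5, 0.3, -1.3]
grip_width: 0.0602
finger_force: 0.0
-0.06 [[155.0, 256.0], [214.0, 304.0], [371.0, 416.0], [596.0, 296.0], [349.0, 442.0], [572.0, 321.0]]
-0.03 [[154.0, 261.0], [213.0, 308.0], [370.0, 421.0], [597.0, 292.0], [349.0, 446.0], [573.0, 317.0]]
0 [[153.0, 265.0], [212.0, 313.0], [368.0, 425.0], [598.0, 288.0], [349.0, 450.0], [575.0, 313.0]]
0.03 [[153.0, 269.0], [211.0, 317.0], [367.0, 430.0], [598.0, 285.0], [348.0, 454.0], [576.0, 309.0]]
0.06 [[152.0, 273.0], [211.0, 321.0], [366.0, 435.0], [598.0, 281.0], [348.0, 458.0], [577.0, 305.0]]
turn [ 0.003  0.012 -1.055] then shift [0.027  0.2869 0.1858] (untuned shift [0.2644 0.1165 0.1846] ) pos [ 0.4372 -0.2048  0.2858] t 7.5
```

View pics/s4.png

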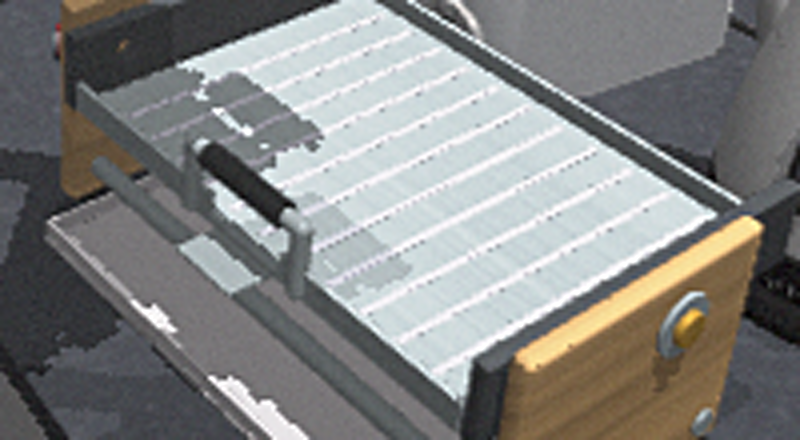

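Tray angle is level within about 0.02 rad. Now the pin: fly over it and detect the red grip.

In the tool's units: 0.02 m is 1, 0.047 m is 2.35.

```bash
echo '[{"pos":[0, 0, -0.5], "rot":[0, 0, -0.176]}, {"pos":[0, 0, -0.5], "rot":[0, 0, -0.176]}, {"rot":[0, 0, -0.176]}, {"rot":[0, 0, -0.176]}, {"rot":[0, 0, -0.176]}, {"rot":[0, 0, -0.176]}, {"pos":[-0.3, 2.35, 0]}, {"pos":[-0.3, 2.35, 0]}, {"pos":[-0.3, 2.35, 0]}, {"pos":[-0.3, 2.35, 0]}, {"pos":[-0.3, 2.35, 1]}, {"pos":[-0.3, 2.35, 2]}, {"pos":[0, 0, 2]}, {}, {}]' > next.json && python3 nudge.py next.json .06;cat > pinlook.py <<'E'
from h import *
import sys
W=cam("wrist");im=ctrl.grab_frame("wrist").astype(int)
m=((im[:,:,0]>110)&(im[:,:,0]>2*im[:,:,1])&(im[:,:,0]>2*im[:,:,2])).astype(np.uint8)
m=cv2.morphologyEx(m,cv2.MORPH_CLOSE,np.ones((5,5)))
n,l,s,ce=cv2.connectedComponentsWithStats(m);k=1+s[1:,4].argmax();print(s[k],ce[k])
cv2.imwrite("pics/pl.png",im[:,:,::-1])
pts=np.array([back(W,p,.014)[:2] for p in np.argwhere(l==k)[:,::-1]])
r=cv2.minAreaRect((pts*1000).astype(np.float32));print("rect mm",r)
go([.5085,.077,.2],1.16)
E
python3 pinlook.py
```

```text
t: 9.4
position: [0.5807, 0.0408, 0.2003]
eef_rot: [0.204, 0.979, 0.0, 0.001]
wrist_force: [0.5, 0.7, 0.4]
grip_width: 0.06
finger_force: 0.0
[313  98  17  35 566] [321.04946996 114.83392226]
rect mm ((508.72320556640625, 77.33428955078125), (19.264802932739258, 38.96514892578125), 66.44344329833984)
turn [0.001 0.003 0.   ] then shift [0.0811 0.0043 0.0012] (untuned shift [0.0811 0.0043 0.0009] ) pos [0.5812 0.0406 0.2012] t 9.4[ WARN:0@1.145] global loadsave.cpp:1063 imwrite_ Unsupported depth image for selected encoder is fallbacked to CV_8U.
```

```bash
echo '[{"pos":[2.025, 0.105, 0]}, {"pos":[2.025, 0.105, 0]}, {"pos":[0, 0, 2.5]}, {"pos":[0, 0, 2.5]}, {"pos":[0, 0, 2.25]}, {"pos":[0, 0, 1.5]}, {"pos":[0, 0, 0.75]}, {}, {}]' > next.json && python3 nudge.py next.json .06;python3 -c "
from h import *
go([.5087,.0773,.003],1.16)"
```

```text
t: 10.58
position: [0.5092, 0.0772, 0.0109]
eef_rot: [0.204, 0.979, 0.0, 0.002]
wrist_force: [0.7, -0.1, -0.8]
grip_width: 0.0598
finger_force: 0.0
turn [0.001 0.003 0.001] then shift [ 0.0005 -0.0001  0.0079] (untuned shift [ 0.0006 -0.0001  0.0079] ) pos [0.5092 0.0772 0.0109] t 10.6
```

In the tool's units: 0.004 m is 0.2, 0.0035 m is 0.175.

```bash
echo '[{"pos":[0, 0, 0.2]}, {"pos":[0, 0, 0.175]}, {}]' > next.json && python3 nudge.py next.json .06 40; echo '[{}, {}, {}, {}, {}, {}]' > next.json && python3 nudge.py next.json 0 40;python3 -c "
from h import *
go([.5087,.0773,.003],1.16)
s=[.5385,-.1913,.102]
print(st(s,(-.07,.161+.02+.07,.1)))"
```

```text
t: 10.95
position: [0.5073, 0.0774, 0.0013]
eef_rot: [0.203, 0.979, -0.0, -0.0]
wrist_force: [0.1, 0.5, -0.9]
grip_width: 0.06
finger_force: 0.0
t: 11.7
position: [0.5075, 0.0774, 0.0016]
eef_rot: [0.203, 0.979, -0.0, -0.0]
wrist_force: [-0.2, 0.2, 0.2]
grip_width: 0.0195
finger_force: 40.0
turn [-0.    -0.     0.001] then shift [-0.0011  0.0004 -0.0014] (untuned shift [-0.0011  0.0004 -0.0014] ) pos [0.5075 0.0774 0.0016] t 11.7
[0.4433062 0.0512678 0.1      ]
```

In the tool's units: -0.04 m is -2, -0.03 m is -1.5.

```bash
echo '[{"pos":[0, 0, -1.5]}, {"pos":[0, 0, -2]}, {"pos":[0, 0, -2], "rot":[0, 0, 0.176]}, {"rot":[0, 0, 0.176]}, {"rot":[0, 0, 0.176]}, {"rot":[0, 0, 0.176]}, {"rot":[0, 0, 0.176]}, {"rot":[0, 0, 0.176]}, {}, {}]' > next.json && python3 nudge.py next.json 0 40;python3 -c "
from h import *
s=[.5385,-.1913,.102]
go(st(s,(-.07,.161+.021+.055,.0916)),.102)"
```

```text
t: 12.95
position: [0.5074, 0.0774, 0.1114]
eef_rot: [0.668, 0.744, -0.0, -0.0]
wrist_force: [0.5, 0.5, -0.7]
grip_width: 0.0197
finger_force: 40.0
turn [-0.    -0.     0.005] then shift [-0.0335 -0.0664  0.0198] (untuned shift [-0.0331 -0.0666  0.0199] ) pos [0.5074 0.0774 0.1114] t 12.9
```

```bash
echo '[{"pos":[-0.335, -0.665, 0.15], "rot":[0, 0, 0.005]}, {"pos":[-0.335, -0.665, 0.15]}, {"pos":[-0.335, -0.665, 0.15]}, {"pos":[-0.335, -0.665, 0.15]}, {"pos":[-0.335, -0.665, 0.15]}, {"pos":[0, 0, 0.25]}, {}, {}, {}, {}]' > next.json && python3 nudge.py next.json 0 40;python3 - <<'E'
from h import *
s=[.5385,-.1913,.102]
go(st(s,(-.07,.161+.021+.055,.0916)),.102)
W,S,T=cam("wrist"),cam("side"),cam("top")
im=ctrl.grab_frame("wrist");cv2.imwrite("pics/w5.png",cv2.resize(im[160:400,180:500,::-1],(800,600),interpolation=cv2.INTER_CUBIC))
E
```

```text
t: 14.2
position: [0.445, 0.0374, 0.0916]
eef_rot: [0.671, 0.742, 0.0, 0.0]
wrist_force: [-0.5, 0.4, -1.0]
grip_width: 0.0199
finger_force: 40.0
turn [ 0.     0.    -0.002] then shift [-0.0001 -0.0002  0.    ] (untuned shift [-0.0001 -0.0002  0.    ] ) pos [0.445  0.0374 0.0916] t 14.2
```

View pics/w5.png

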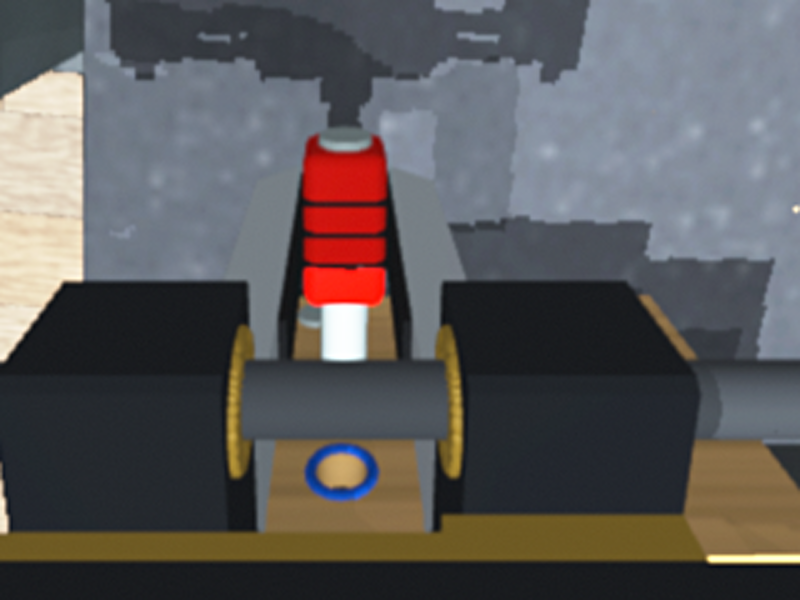

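Pin and blue ring line up laterally (columns 344 and 342). I'll insert slowly.

In the tool's units: -0.006 m is -0.3, -0.005 m is -0.25.

```bash
echo '[{"pos":[-0.3, 0, 0]}, {"pos":[-0.3, 0, 0]}, {"pos":[-0.25, 0, 0]}, {"pos":[-0.2, 0, 0]}, {"pos":[-0.2, 0, 0]}, {"pos":[-0.15, 0, 0]}, {}]' > next.json && python3 nudge.py next.json 0 40;echo '[{"pos":[-0.15, 0, 0]}, {"pos":[-0.15, 0, 0]}, {"pos":[-0.15, 0, 0]}, {}]' > next.json && python3 nudge.py next.json 0 40;python3 -c "
from h import *
s=[.5385,-.1913,.102]
go(st(s,(-.07,.161+.021,.0916)),.102)"
```

```text
t: 15.12
position: [0.4476, 0.0093, 0.0916]
eef_rot: [0.671, 0.741, 0.0, 0.0]
wrist_force: [0.9, -0.1, -0.5]
grip_width: 0.0197
finger_force: 40.0
t: 15.62
position: [0.4485, 0.0003, 0.0916]
eef_rot: [0.671, 0.741, 0.0, 0.0]
wrist_force: [0.3, 0.6, 0.3]
grip_width: 0.0197
finger_force: 40.0
turn [ 0.     0.    -0.002] then shift [-0.0178  0.     -0.    ] (untuned shift [-0.0178  0.0001 -0.    ] ) pos [4.485e-01 3.000e-04 9.160e-02] t 15.6
```

```bash
echo '[{"pos":[-0.15, 0, 0]}, {"pos":[-0.15, 0, 0]}, {"pos":[-0.15, 0, 0]}, {}]' > next.json && python3 nudge.py next.json 0 40;echo '[{"pos":[-0.15, 0, 0]}, {"pos":[-0.15, 0, 0]}, {"pos":[-0.075, 0, 0]}, {}]' > next.json && python3 nudge.py next.json 0 40
```

```text
t: 16.12
position: [0.4494, -0.0088, 0.0917]
eef_rot: [0.671, 0.741, -0.0, 0.0]
wrist_force: [-0.5, -0.6, 1.2]
grip_width: 0.0198
finger_force: 40.0
t: 16.62
position: [0.4501, -0.0161, 0.0916]
eef_rot: [0.671, 0.742, -0.0, 0.0]
wrist_force: [-1.1, 1.5, 2.0]
grip_width: 0.0196
finger_force: 40.0
```

In the tool's units: -0.0015 m is -0.075.

```bash
echo '[{"pos":[-0.075, 0, 0]}, {"pos":[-0.075, 0, 0]}, {}]' > next.json && python3 nudge.py next.json 0 40;python3 -c "
from h import *
s=[.5385,-.1913,.102]
go(st(s,(-.07,.161+.021,.0916)),.102);print(ctrl.observe()['wrist_force'])"
```

```text
t: 17.0
position: [0.4503, -0.0185, 0.0916]
eef_rot: [0.671, 0.742, 0.0, -0.0]
wrist_force: [-2.5, 4.2, 4.0]
grip_width: 0.0196
finger_force: 40.0
turn [-0.    -0.001 -0.002] then shift [0.0011 0.0001 0.    ] (untuned shift [0.0011 0.0001 0.    ] ) pos [ 0.4503 -0.0185  0.0916] t 17.0
[-2.51437825  4.24937324  4.03662436]
```

In the tool's units: -0.001 m is -0.05.

```bash
echo '[{"pos":[-0.05, 0, 0]}, {"pos":[-0.05, 0, 0]}, {}]' > next.json && python3 nudge.py next.json 0 40;echo '[{"pos":[-0.05, 0, 0]}, {"pos":[-0.05, 0, 0]}, {}]' > next.json && python3 nudge.py next.json 0 40
```

```text
t: 17.38
position: [0.4503, -0.0186, 0.0917]
eef_rot: [0.671, 0.741, 0.002, -0.002]
wrist_force: [-2.1, 12.6, 7.0]
grip_width: 0.0196
finger_force: 40.0
t: 17.75
position: [0.4503, -0.0187, 0.0917]
eef_rot: [0.671, 0.741, 0.003, -0.004]
wrist_force: [-2.5, 20.2, 9.0]
grip_width: 0.0195
finger_force: 40.0
```

```bash
echo '[{"pos":[0.1, 0, 0]}, {"pos":[0.075, 0, 0]}, {}]' > next.json && python3 nudge.py next.json 0 40;echo '[{}, {}, {}, {"pos":[0, 0, -1.5]}, {"pos":[0, 0, -2.5]}, {"pos":[0, 0, -2.5]}, {"pos":[0, 0, -2.5]}, {"pos":[0, 0, -2.5]}, {"pos":[2.5, 0, 0]}, {"pos":[2.5, 0, 0]}, {"pos":[2.5, 0, 0]}, {}, {}]' > next.json && python3 nudge.py next.json .06;cp pinlook.py pl2.py; python3 - <<'E'
from h import *
W=cam("wrist");im=ctrl.grab_frame("wrist")
s=[.5385,-.1913,.102]
print(proj(W,st(s,(-.07,.161,.1))),proj(W,st(s,(-.07,.201,.1))),proj(W,[.4825,.206,.13]),proj(W,[.4825,.206,.01]))
cv2.imwrite("pics/w6.png",im[:,:,::-1])
go([.482,.206,.2],.1)
E
```

```text
t: 18.12
position: [0.4503, -0.0185, 0.0916]
eef_rot: [0.671, 0.742, 0.001, -0.001]
wrist_force: [-1.6, 5.4, 3.7]
grip_width: 0.0197
finger_force: 40.0
t: 19.75
position: [0.4356, 0.1294, 0.3214]
eef_rot: [0.671, 0.742, -0.0, 0.0]
wrist_force: [0.3, -0.5, 0.3]
grip_width: 0.0601
finger_force: 0.0
[317.27347814 285.71071363] [317.19320467 261.87029809] [361.62554701 123.66388828] [350.83938386 122.8319693 ]
turn [-0.     0.    -0.001] then shift [0.0719 0.0538 0.1214] (untuned shift [0.0721 0.0537 0.1214] ) pos [0.4357 0.129  0.3214] t 19.8
```

View pics/w6.png

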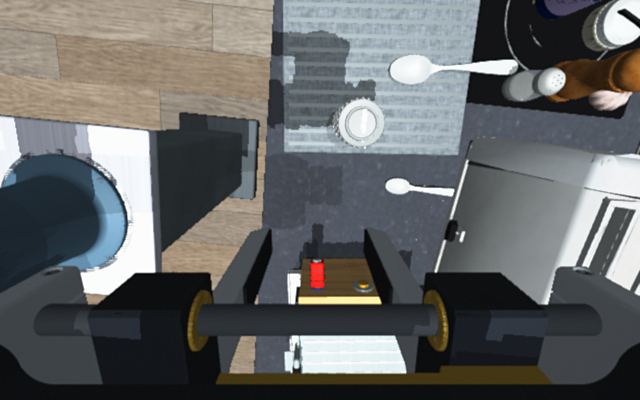

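The pin sits home in the blue-ringed hole (317,272). The pile foot is at (362,124), matching the predicted (361.6,123.7). Next I grasp the top ramekin.

In the tool's units: 0.045 m is 2.25, 0.04 m is 2.

```bash
echo '[{"pos":[1.8, 1.345, 2]}, {"pos":[1.8, 1.345, 2]}, {"pos":[0, 0, 2.25]}, {}, {"pos":[0, 0, 2]}, {"pos":[0, 0, 1.5]}, {"pos":[0, 0, 1]}, {"pos":[0, 0, 0.55]}, {}, {}]' > next.json && python3 nudge.py next.json .088 25;python3 -c "
from h import *
go([.4825,.206,.096],.102)"
```

```text
t: 21.05
position: [0.483, 0.2068, 0.0972]
eef_rot: [0.671, 0.741, 0.001, 0.001]
wrist_force: [0.7, -0.1, -0.1]
grip_width: 0.0881
finger_force: 0.0
turn [ 0.003 -0.    -0.003] then shift [-0.0008 -0.0006  0.0012] (untuned shift [-0.0008 -0.0006  0.0012] ) pos [0.483  0.2068 0.0972] t 21.1
```

In the tool's units: -0.04 m is -2, -0.025 m is -1.25.

```bash
echo '[{}, {}, {}, {}, {}]' > next.json && python3 nudge.py next.json 0.03 25;echo '[{"pos":[0, 0, -0.75]}, {"pos":[0, 0, -1.25]}, {"pos":[0, 0, -2]}, {}, {}]' > next.json && python3 nudge.py next.json 0.03 25;python3 - <<'E'
from h import *
s=[.5385,-.1913,.102]
go(st(s,(.04,0,.16)),.102)
W=cam("wrist");print(proj(W,[.4825,.206,.092]))
E
```

```text
t: 21.68
position: [0.4819, 0.207, 0.0957]
eef_rot: [0.671, 0.742, 0.0, 0.0]
wrist_force: [0.3, -0.0, 0.9]
grip_width: 0.0597
finger_force: 25.0
t: 22.3
position: [0.4812, 0.2068, 0.1748]
eef_rot: [0.671, 0.742, -0.001, -0.0]
wrist_force: [-0.6, 0.5, -1.7]
grip_width: 0.0598
finger_force: 25.0
turn [-0.001  0.    -0.002] then shift [-0.4018  0.0565  0.0148] (untuned shift [-0.4017  0.0573  0.0148] ) pos [0.4812 0.2068 0.1748] t 22.3
[318.36578198 205.78105672]
```

```bash
python3 - <<'E'
from h import *
T=cam("top");S=cam("side")
for u,z in(((425,153),.02),((437,70),.17),((400,120),.17),((430,100),.15),((470,140),0)):print(u,z,back(T,u,z).round(3))
# toaster corner in side: right front top ~ c2 (628,95)->; bottom (575,300)
b=lambda x,y:(230+x/3.05,150+y/3.05)
print(back(S,b(575,302),.01),[back(S,b(628,60),z).round(3) for z in(.15,.18,.21)])
s=[.5385,-.1913,.102]
for p in((.04,0,0),(-.02,.062,0),(-.02,-.062,0)):print(st(s,p), st(s,(p[0]+.09,p[1],0)))
E
```

```text
(425, 153) 0.02 [ 0.668 -0.152  0.02 ]
(437, 70) 0.17 [ 0.817 -0.142  0.17 ]
(400, 120) 0.17 [ 0.701 -0.057  0.17 ]
(430, 100) 0.15 [ 0.755 -0.13   0.15 ]
(470, 140) 0 [ 0.709 -0.277  0.   ]
[ 0.69021629 -0.11788865  0.01      ] [array([ 0.815, -0.018,  0.15 ]), array([ 0.763, -0.065,  0.18 ]), array([ 0.712, -0.112,  0.21 ])]
[ 0.5782921  -0.18722707  0.        ] [ 0.66782433 -0.17806298  0.        ]
[ 0.51229091 -0.13165871  0.        ] [ 0.60182314 -0.12249462  0.        ]
[ 0.52491699 -0.25501422  0.        ] [ 0.61444922 -0.24585013  0.        ]
```

Units first: shifts go in units of 20 mm. So -0.05 m is -2.5, 0.005 m is 0.25.

```bash
echo '[{"pos":[-2.5, 0.25, 0]}, {"pos":[-2.5, 0.25, 0]}, {"pos":[-2.5, 0.25, 0]}, {"pos":[-2.5, 0.25, 0]}, {"pos":[-2.5, 0.25, 0]}, {"pos":[-2.5, 0.25, 0]}, {"pos":[-2.5, 0.2, 0]}, {"pos":[-2.5, 0.15, 0]}, {}, {}, {}]' > next.json && python3 nudge.py next.json 0.03 25;python3 - <<'E'
from h import *
s=[.5385,-.1913,.102]
go(st(s,(.02,0,.0905)),.102)
E
```

```text
t: 23.68
position: [0.5581, -0.1859, 0.1747]
eef_rot: [0.67, 0.742, -0.0, -0.001]
wrist_force: [0.0, -0.4, -0.9]
grip_width: 0.0597
finger_force: 25.0
turn [-0.001 -0.001 -0.001] then shift [-0.0033 -0.      0.0842] (untuned shift [-0.0034  0.0001  0.0842] ) pos [ 0.5581 -0.1859  0.1747] t 23.7
```

```bash
echo '[{"pos":[-0.165, 0, 1.5]}, {"pos":[0, 0, 1.25]}, {"pos":[0, 0, 0.75]}, {"pos":[0, 0, 0.3]}, {"pos":[0, 0, 0.15]}, {"pos":[0, 0, 0.1]}, {}]' > next.json && python3 nudge.py next.json 0.03 25;echo '[{"pos":[0, 0, 0.075]}, {"pos":[0, 0, 0.075]}, {}]' > next.json && python3 nudge.py next.json .03 25
```

```text
t: 24.55
position: [0.5592, -0.1909, 0.0951]
eef_rot: [0.671, 0.742, 0.0, 0.0]
wrist_force: [0.1, 0.2, -1.2]
grip_width: 0.0599
finger_force: 25.0
t: 24.92
position: [0.5588, -0.1906, 0.0914]
eef_rot: [0.671, 0.742, -0.0, -0.0]
wrist_force: [-0.6, -0.3, -0.5]
grip_width: 0.0597
finger_force: 25.0
```

In the tool's units: 0.001 m is 0.05.

```bash
echo '[{"pos":[0, 0, 0.05]}, {"pos":[0, 0, 0.05]}, {}]' > next.json && python3 nudge.py next.json .03 25; echo '[{"pos":[0, 0, 0.05]}, {}, {}]' > next.json && python3 nudge.py next.json .03 25
```

```text
t: 25.3
position: [0.559, -0.1908, 0.09]
eef_rot: [0.671, 0.742, -0.0, 0.0]
wrist_force: [-0.3, 0.1, 1.9]
grip_width: 0.0598
finger_force: 25.0
t: 25.68
position: [0.5591, -0.1909, 0.0898]
eef_rot: [0.671, 0.742, -0.0, 0.0]
wrist_force: [-2.8, 2.2, 7.3]
grip_width: 0.0595
finger_force: 25.0
```

```bash
echo '[{"pos":[0, 0, -0.05]}, {}, {}, {"pos":[0, 0, -1.5]}, {"pos":[0, 0, -2.5]}, {"pos":[0, 0, -1.5]}, {"pos":[2.5, -0.325, 0]}, {"pos":[2.5, -0.325, 0]}, {"pos":[2.5, -0.325, 0]}, {"pos":[2.5, -0.325, 0]}, {"pos":[2.5, -0.325, 0]}, {"pos":[2.5, -0.325, 0]}, {"pos":[2.5, 0, 0]}, {}, {}]' > next.json && python3 nudge.py next.json .072;python3 - <<'E'
from h import *
W=cam("wrist")
print([proj(W,[.482,.207,z]) for z in (.092,.01)],proj(W,[.514,.207,.015]))
im=ctrl.grab_frame("wrist");cv2.imwrite("pics/w7.png",im[:,:,::-1])
go([.482,.207,.058],.102)
E
```

```text
t: 27.55
position: [0.4851, 0.1534, 0.1994]
eef_rot: [0.671, 0.742, -0.0, 0.0]
wrist_force: [-0.2, 0.0, 0.4]
grip_width: 0.0718
finger_force: 0.0
[array([319.22181282, 143.86998228]), array([318.83047524, 138.71673877])] [345.08727223 141.63138903]
turn [-0.     0.    -0.003] then shift [0.0542 0.0022 0.1414] (untuned shift [0.0542 0.0021 0.1414] ) pos [0.4853 0.1529 0.1994] t 27.6
```

View pics/w7.png

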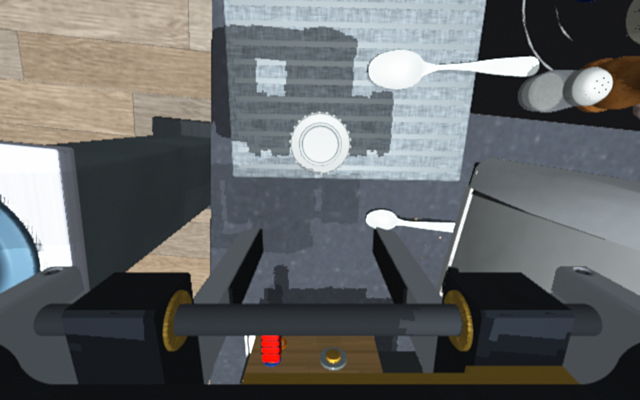

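The foot of the next ramekin is at (320.5,144.5) against a predicted (319.2,143.9), so the pile is undisturbed. The pin is still home. Taking ramekin_b.

In the tool's units: 0.04 m is 2, 0.03 m is 1.5.

```bash
echo '[{"pos":[1.35, 0.05, 0]}, {"pos":[1.35, 0.05, 0]}, {"pos":[0, 0, 2]}, {"pos":[0, 0, 2]}, {"pos":[0, 0, 1.5]}, {"pos":[0, 0, 1]}, {"pos":[0, 0, 0.55]}, {}, {}]' > next.json && python3 nudge.py next.json .088 25;echo '[{}, {}, {}, {}, {}]' > next.json && python3 nudge.py next.json 0.03 25;echo '[{"pos":[0, 0, -0.75]}, {"pos":[0, 0, -1.25]}, {"pos":[0, 0, -2]}, {"pos":[0, 0, -1.75]}, {}, {}]' > next.json && python3 nudge.py next.json 0.03 25;python3 - <<'E'
from h import *
s=[.5385,-.1913,.102]
go(st(s,(-.03,-.07,.0905)),.102)
E
```

```text
t: 28.72
position: [0.4827, 0.2074, 0.0596]
eef_rot: [0.671, 0.741, 0.001, 0.001]
wrist_force: [0.4, -1.1, -0.5]
grip_width: 0.0881
finger_force: 0.0
t: 29.35
position: [0.4819, 0.2077, 0.0587]
eef_rot: [0.671, 0.742, 0.0, 0.0]
wrist_force: [0.1, 0.6, 1.2]
grip_width: 0.0596
finger_force: 25.0
t: 30.1
position: [0.4809, 0.2074, 0.1725]
eef_rot: [0.671, 0.742, -0.001, -0.001]
wrist_force: [-1.2, 0.0, -1.0]
grip_width: 0.0596
finger_force: 25.0
turn [-0.002  0.    -0.002] then shift [-0.4725 -0.0133  0.082 ] (untuned shift [-0.4725 -0.0123  0.0821] ) pos [0.4809 0.2074 0.1725] t 30.1
```

In the tool's units: -0.0525 m is -2.625, 0.03 m is 1.5.

```bash
echo '[{"pos":[-2.625, -0.07, 0]}, {"pos":[-2.625, -0.07, 0]}, {"pos":[-2.625, -0.07, 0]}, {"pos":[-2.625, -0.07, 0]}, {"pos":[-2.625, -0.07, 0]}, {"pos":[-2.625, -0.07, 0]}, {"pos":[-2.625, -0.07, 0]}, {"pos":[-2.625, -0.07, 0]}, {"pos":[-2.625, -0.07, 0]}, {"pos":[0, 0, 1.5]}, {"pos":[0, 0, 1]}, {"pos":[0, 0, 0.75]}, {"pos":[0, 0, 0.3]}, {"pos":[0, 0, 0.15]}, {}, {}]' > next.json && python3 nudge.py next.json 0.03 25;python3 - <<'E'
from h import *
s=[.5385,-.1913,.102]
go(st(s,(-.03,-.07,.0905)),.102)
E
```

```text
t: 32.1
position: [0.5169, -0.2641, 0.1004]
eef_rot: [0.671, 0.742, 0.0, 0.001]
wrist_force: [-0.3, -0.6, -0.2]
grip_width: 0.06
finger_force: 25.0
turn [ 0.001  0.001 -0.002] then shift [ 0.0002 -0.0011  0.0099] (untuned shift [ 0.0002 -0.0011  0.0099] ) pos [ 0.5169 -0.2641  0.1004] t 32.1
```

In the tool's units: 0.003 m is 0.15, 0.002 m is 0.1.

```bash
echo '[{"pos":[0, 0, 0.15]}, {"pos":[0, 0, 0.15]}, {"pos":[0, 0, 0.1]}, {"pos":[0, 0, 0.05]}, {}]' > next.json && python3 nudge.py next.json 0.03 25;echo '[{"pos":[0, 0, 0.05]}, {}, {}]' > next.json && python3 nudge.py next.json .03 25
```

```text
t: 32.72
position: [0.5163, -0.2638, 0.0912]
eef_rot: [0.671, 0.742, -0.0, -0.0]
wrist_force: [-2.0, 2.6, 4.4]
grip_width: 0.0597
finger_force: 25.0
t: 33.1
position: [0.5166, -0.2639, 0.0908]
eef_rot: [0.671, 0.742, -0.0, -0.0]
wrist_force: [-3.7, 2.7, 7.5]
grip_width: 0.0598
finger_force: 25.0
```

```bash
echo '[{"pos":[0, 0, -0.05]}, {}, {}, {"pos":[0, 0, -1.5]}, {"pos":[0, 0, -2.5]}, {"pos":[0, 0, -1.5]}, {"pos":[2.625, 0.08, 0]}, {"pos":[2.625, 0.08, 0]}, {"pos":[2.625, 0.08, 0]}, {"pos":[2.625, 0.08, 0]}, {"pos":[2.625, 0.08, 0]}, {"pos":[2.625, 0.08, 0]}, {"pos":[2.625, 0.08, 0]}, {"pos":[2, 0, 0]}, {}, {}]' > next.json && python3 nudge.py next.json .072;python3 - <<'E'
from h import *
W=cam("wrist")
print([proj(W,[.4825,.207,z]) for z in (.054,.01)])
im=ctrl.grab_frame("wrist");cv2.imwrite("pics/w8.png",im[:,:,::-1])
u=proj(W,[.4825,.207,.04]).round().astype(int);g=cv2.cvtColor(im,cv2.COLOR_RGB2GRAY)[u[1]-70:u[1]+70,u[0]-70:u[0]+70]
m=(g>190).astype(np.uint8);n,l,st_,ce=cv2.connectedComponentsWithStats(cv2.morphologyEx(m,cv2.MORPH_CLOSE,np.ones((5,5))));print([(s,c+u-70) for s,c in zip(st_[1:],ce[1:]) if s[4]>200])
go([.4825,.207,.021],.102)
E
```

```text
t: 35.1
position: [0.4869, 0.1423, 0.2004]
eef_rot: [0.671, 0.742, -0.0, 0.0]
wrist_force: [0.9, -0.4, 0.3]
grip_width: 0.0723
finger_force: 0.0
[array([318.89762902, 130.57910444]), array([318.72494902, 129.36856791])]
[(array([  8,   0,  30,  18, 402], dtype=int32), array([272.09701493,  68.0721393 ])), (array([103,   0,  37,  36, 742], dtype=int32), array([370.70619946,  75.3638814 ])), (array([  7,  20,  28,  15, 204], dtype=int32), array([270.21078431,  87.99019608])), (array([   0,   42,  140,   67, 3354], dtype=int32), array([322.69677996, 139.06380441]))]
turn [-0.     0.    -0.003] then shift [0.0652 0.0022 0.1794] (untuned shift [0.0653 0.002  0.1794] ) pos [0.487  0.1419 0.2004] t 35.1
```

In the tool's units: 0.04 m is 2, 0.0325 m is 1.625.

```bash
echo '[{"pos":[1.625, 0.05, 0]}, {"pos":[1.625, 0.05, 0]}, {"pos":[0, 0, 2]}, {"pos":[0, 0, 2]}, {"pos":[0, 0, 2]}, {"pos":[0, 0, 1.5]}, {"pos":[0, 0, 0.9]}, {"pos":[0, 0, 0.5]}, {}, {}]' > next.json && python3 nudge.py next.json .088 25;echo '[{}, {}, {}, {}, {}]' > next.json && python3 nudge.py next.json 0.03 25;echo '[{"pos":[0, 0, -1]}, {"pos":[0, 0, -2]}, {"pos":[0, 0, -2.5]}, {"pos":[0, 0, -2]}, {}, {}]' > next.json && python3 nudge.py next.json 0.03 25;python3 - <<'E'
from h import *
s=[.5385,-.1913,.102]
go(st(s,(-.03,.07,.0905)),.102)
E
```

```text
t: 36.4
position: [0.4833, 0.2078, 0.0237]
eef_rot: [0.671, 0.742, 0.001, 0.001]
wrist_force: [-0.1, -0.3, -0.7]
grip_width: 0.0883
finger_force: 0.0
t: 37.02
position: [0.4825, 0.2077, 0.0227]
eef_rot: [0.671, 0.742, 0.0, 0.0]
wrist_force: [-0.4, -0.5, 1.1]
grip_width: 0.0595
finger_force: 25.0
t: 37.78
position: [0.4812, 0.2074, 0.1707]
eef_rot: [0.671, 0.742, -0.001, -0.001]
wrist_force: [0.1, -0.2, -1.1]
grip_width: 0.0599
finger_force: 25.0
turn [-0.003  0.    -0.002] then shift [-0.3325 -0.0136  0.0802] (untuned shift [-0.3325 -0.0127  0.0803] ) pos [0.4812 0.2074 0.1707] t 37.8
```

```bash
echo '[{"pos":[-2.375, -0.095, 0]}, {"pos":[-2.375, -0.095, 0]}, {"pos":[-2.375, -0.095, 0]}, {"pos":[-2.375, -0.095, 0]}, {"pos":[-2.375, -0.095, 0]}, {"pos":[-2.375, -0.095, 0]}, {"pos":[-2.375, -0.095, 0]}, {"pos":[0, 0, 1.5]}, {"pos":[0, 0, 1]}, {"pos":[0, 0, 0.7]}, {"pos":[0, 0, 0.3]}, {"pos":[0, 0, 0.15]}, {}, {}]' > next.json && python3 nudge.py next.json 0.03 25;python3 - <<'E'
from h import *
s=[.5385,-.1913,.102]
go(st(s,(-.03,.07,.0927)),.102)
E
```

```text
t: 39.52
position: [0.5028, -0.1247, 0.1003]
eef_rot: [0.671, 0.742, 0.0, 0.001]
wrist_force: [-0.4, 0.8, -1.7]
grip_width: 0.0597
finger_force: 25.0
turn [ 0.001  0.001 -0.002] then shift [ 0.0001 -0.0012  0.0076] (untuned shift [ 0.0001 -0.0013  0.0076] ) pos [ 0.5028 -0.1247  0.1003] t 39.5
```

```bash
echo '[{"pos":[0, 0, 0.1]}, {"pos":[0, 0, 0.1]}, {"pos":[0, 0, 0.05]}, {}]' > next.json && python3 nudge.py next.json 0.03 25
```

```text
t: 40.02
position: [0.5022, -0.1245, 0.0944]
eef_rot: [0.671, 0.742, -0.0, -0.0]
wrist_force: [0.4, -0.8, -0.9]
grip_width: 0.0597
finger_force: 25.0
```

In the tool's units: 0.001 m is 0.05.

```bash
echo '[{"pos":[0, 0, 0.05]}, {"pos":[0, 0, 0.05]}, {}, {}]' > next.json && python3 nudge.py next.json 0.03 25;echo '[{"pos":[0, 0, 0.05]}, {}, {}]' > next.json && python3 nudge.py next.json 0.03 25
```

```text
t: 40.52
position: [0.5024, -0.1246, 0.0928]
eef_rot: [0.671, 0.742, -0.0, 0.0]
wrist_force: [-0.3, 0.1, 0.0]
grip_width: 0.0595
finger_force: 25.0
t: 40.9
position: [0.5025, -0.1246, 0.0926]
eef_rot: [0.671, 0.742, -0.0, 0.0]
wrist_force: [-3.9, 2.4, 8.2]
grip_width: 0.0596
finger_force: 25.0
```

In the tool's units: -0.05 m is -2.5, 0.045 m is 2.25.

```bash
echo '[{"pos":[0, 0, -0.05]}, {}, {}, {"pos":[0, 0, -1.5]}, {"pos":[0, 0, -2.5]}, {"pos":[0, 0, -2.5]}, {"pos":[2.25, -0.3, 0]}, {"pos":[2.25, -0.3, 0]}, {"pos":[2.25, -0.3, 0]}, {"pos":[2.25, -0.3, 0]}, {"pos":[2.25, 0, 0]}, {}, {}]' > next.json && python3 nudge.py next.json .072;python3 - <<'E'
from h import *
s=cv2.resize(ctrl.grab_frame("side")[200:350,280:480,::-1],(400,300),interpolation=cv2.INTER_CUBIC)
t=cv2.resize(ctrl.grab_frame("top")[150:265,370:545,::-1],(400,263),interpolation=cv2.INTER_CUBIC)
w=cv2.resize(ctrl.grab_frame("wrist")[:,:,::-1],(800,500))[220:]
cv2.imwrite("pics/m9.png",np.vstack([np.hstack([s,np.vstack([t,np.zeros((37,400,3),np.uint8)])]),w]))
go([.4503,-.0187,.0917],.102)
E
```

```text
t: 42.52
position: [0.456, 0.0966, 0.2224]
eef_rot: [0.671, 0.742, -0.0, 0.0]
wrist_force: [-0.2, 0.2, -0.4]
grip_width: 0.0719
finger_force: 0.0
turn [-0.     0.    -0.004] then shift [-0.1135 -0.0175  0.1308] (untuned shift [-0.1135 -0.0171  0.1308] ) pos [0.4562 0.0959 0.2225] t 42.7
```

View pics/m9.png

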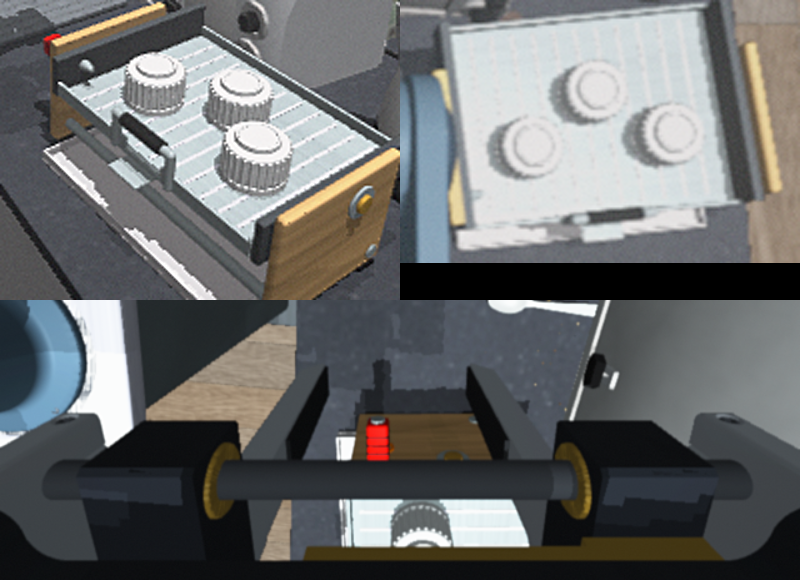

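All three ramekins stand flat and apart on the floor, and the pin is still home with its tip showing at (86,68). Next I grip the pin and draw it.

In the tool's units: 0.05 m is 2.5, 0.04 m is 2.

```bash
echo '[{"pos":[-1.9, -0.29, 0]}, {"pos":[-1.9, -0.29, 0]}, {"pos":[-1.9, -0.29, 0]}, {}, {"pos":[0, 0, 2.5]}, {"pos":[0, 0, 2]}, {"pos":[0, 0, 1.5]}, {"pos":[0, 0, 0.525]}, {}, {}]' > next.json && python3 nudge.py next.json .06 40;python3 - <<'E'
from h import *
go([.4503,-.0187,.0917],.102)
E
```

```text
t: 43.92
position: [0.4512, -0.0184, 0.0935]
eef_rot: [0.671, 0.742, 0.001, 0.001]
wrist_force: [0.2, -0.2, 1.1]
grip_width: 0.06
finger_force: 0.0
turn [ 0.002  0.001 -0.002] then shift [-0.0002 -0.0009  0.0018] (untuned shift [-0.0002 -0.0009  0.0018] ) pos [ 0.4512 -0.0184  0.0935] t 43.9
```

In the tool's units: 0.001 m is 0.05.

```bash
echo '[{"pos":[0, 0, 0.05]}, {}, {}, {}, {}, {}]' > next.json && python3 nudge.py next.json 0 40;echo '[{"pos":[0.2, 0, 0]}, {"pos":[0.25, 0, 0]}, {"pos":[0.3, 0, 0]}, {"pos":[0.5, 0, 0]}, {"pos":[0.5, 0, 0]}, {"pos":[0.5, 0, 0]}, {"pos":[0.5, 0, 0]}, {}, {}]' > next.json && python3 nudge.py next.json 0 40; python3 - <<'E'
from h import *
s=[.5385,-.1913,.102]
go(st(s,(-.066,.161+.021+.055,.0676)),.102)
E
```

```text
t: 44.68
position: [0.45, -0.0182, 0.0911]
eef_rot: [0.671, 0.742, -0.0, -0.0]
wrist_force: [0.5, -0.1, -0.2]
grip_width: 0.0193
finger_force: 40.0
t: 45.8
position: [0.4446, 0.0365, 0.0911]
eef_rot: [0.671, 0.742, -0.0, 0.0]
wrist_force: [0.3, -0.4, -0.7]
grip_width: 0.0201
finger_force: 40.0
turn [ 0.     0.    -0.002] then shift [0.0008 0.0042 0.0235] (untuned shift [0.0008 0.0042 0.0235] ) pos [0.4446 0.0365 0.0911] t 45.8
```

```bash
echo '[{"pos":[1.1, 0, 0]}, {"pos":[1.1, 0, 1]}, {"pos":[0, 0, 1.25]}, {"pos":[0, 0, 1.25]}, {"pos":[0, 0, 0.5]}, {"pos":[0, 0, 0.2]}, {}, {}]' > next.json && python3 nudge.py next.json 0 40; python3 -c "
from h import *
go([.44,.08,.0015],.102)"
```

```text
t: 46.8
position: [0.4409, 0.0802, 0.0078]
eef_rot: [0.671, 0.742, 0.001, 0.001]
wrist_force: [-0.2, -0.6, -0.5]
grip_width: 0.0198
finger_force: 40.0
turn [ 0.002  0.    -0.002] then shift [-0.0001 -0.0009  0.0063] (untuned shift [-0.0001 -0.0009  0.0063] ) pos [0.4409 0.0802 0.0078] t 46.8
```

In the tool's units: 0.002 m is 0.1, 0.001 m is 0.05.

```bash
echo '[{"pos":[0, 0, 0.1]}, {"pos":[0, 0, 0.05]}, {"pos":[0, 0, 0.05]}, {"pos":[0, 0, 0.04]}, {}, {}]' > next.json && python3 nudge.py next.json 0 40
```

```text
t: 47.55
position: [0.4409, 0.0801, 0.0045]
eef_rot: [0.671, 0.742, -0.0, -0.0]
wrist_force: [-7.3, -1.8, 21.4]
grip_width: 0.0192
finger_force: 40.0
```

In the tool's units: -0.0015 m is -0.075.

```bash
echo '[{"pos":[0, 0, -0.075]}, {}, {}]' > next.json && python3 nudge.py next.json 0 15;echo '[{}, {}, {}, {"pos":[0, 0, -2]}, {"pos":[0, 0, -2.5]}, {"pos":[0, 0, -2.5]}, {"pos":[0, 0, -2.5]}, {"pos":[0, 0, -1.5]}]' > next.json && python3 nudge.py next.json .05 12;python3 -c "
from h import *
s=[.5385,-.1913,.102]
go(st(s,tr(0,(-.104,0,.014))),.102)"
```

```text
t: 47.92
position: [0.4411, 0.0802, 0.0045]
eef_rot: [0.671, 0.742, 0.0, 0.001]
wrist_force: [-0.5, 0.5, 7.3]
grip_width: 0.0199
finger_force: 15.0
t: 48.92
position: [0.4408, 0.0803, 0.2265]
eef_rot: [0.671, 0.742, 0.001, 0.001]
wrist_force: [0.5, 0.1, -0.1]
grip_width: 0.0499
finger_force: 0.0
turn [ 0.003  0.001 -0.002] then shift [-0.2801 -0.0345  0.1125] (untuned shift [-0.2801 -0.0343  0.1125] ) pos [0.4408 0.0803 0.2265] t 48.9
```

In the tool's units: -0.0467 m is -2.335, 0.04 m is 2.

```bash
echo '[{"pos":[-2.335, -0.28, 0]}, {"pos":[-2.335, -0.28, 0]}, {"pos":[-2.335, -0.28, 0]}, {"pos":[-2.335, -0.28, 0]}, {"pos":[-2.335, -0.28, 0]}, {"pos":[-2.335, -0.28, 0]}, {}, {"pos":[0, 0, 2]}, {"pos":[0, 0, 2]}, {"pos":[0, 0, 1.5]}, {"pos":[0, 0, 0.825]}, {}, {}]' > next.json && python3 nudge.py next.json .05 12;echo '[{}, {}, {}, {}, {}]' > next.json && python3 nudge.py next.json 0 12;python3 -c "
from h import *
s=[.5385,-.1913,.102]
go(st(s,tr(0,(-.104,0,.014))),.102)
go(st(s,tr(.35,(-.104,0,.014))),.102)"
```

```text
t: 50.55
position: [0.4356, -0.2022, 0.0986]
eef_rot: [0.671, 0.742, 0.0, 0.001]
wrist_force: [0.4, -0.7, 0.9]
grip_width: 0.05
finger_force: 0.0
t: 51.18
position: [0.4346, -0.2019, 0.0974]
eef_rot: [0.671, 0.742, -0.0, -0.0]
wrist_force: [-0.2, 0.1, 0.5]
grip_width: 0.0136
finger_force: 12.0
turn [-0.     0.    -0.002] then shift [-0.      0.0004 -0.0166] (untuned shift [-0.      0.0004 -0.0166] ) pos [ 0.4346 -0.2019  0.0974] t 51.2
turn [-0.     0.    -0.002] then shift [-0.      0.0019  0.0199] (untuned shift [-0.      0.0019  0.0199] ) pos [ 0.4346 -0.2019  0.0974] t 51.2
```

```bash
python3 - <<'E'
from h import *
S=cam("side");s=[.5385,-.1913,.102]
for u,y in(((315,261.3),.149),((290+430/4,220+440/4),-.11)):
    z=np.linspace(0,.12,4000);P=np.array([back(S,u,k) for k in z]);c,n=np.cos(s[2]),np.sin(s[2])
    d=P[:,:2]-s[:2];ys=-n*d[:,0]+c*d[:,1];k=abs(ys-y).argmin();print(u,(c*d+0)[k,0]+n*d[k,1],y,z[k])
E
```

```text
(315, 261.3) -0.07835907507384765 0.149 0.019114778694673668
(397.5, 330.0) -0.08473398015412181 -0.11 0.036909227306826706
```

In the tool's units: 0.003 m is 0.15, 0.0007 m is 0.035.

```bash
echo '[{"pos":[0, -0.015, 0.15]}, {"pos":[0, -0.015, 0.15]}, {"pos":[0, -0.01, 0.15]}, {"pos":[0, -0.01, 0.15]}, {"pos":[0, 0, 0.15]}, {"pos":[0, 0, 0.15]}, {"pos":[0, 0.01, 0.15]}, {"pos":[0, 0.015, 0.15]}, {"pos":[0, 0.02, 0.15]}, {"pos":[0, 0.025, 0.15]}, {"pos":[0, 0.03, 0.15]}, {"pos":[0, 0.035, 0.15]}, {"pos":[0, 0.015, 0.025]}, {}, {}]' > next.json && python3 nudge.py next.json 0 14;python3 -c "
from h import *
go([.4363,-.2017,.0609],.102)"
```

```text
t: 53.05
position: [0.4358, -0.2017, 0.06]
eef_rot: [0.671, 0.742, -0.001, -0.001]
wrist_force: [-5.0, -2.8, 2.6]
grip_width: 0.0138
finger_force: 14.0
turn [-0.002 -0.    -0.002] then shift [-0.      0.0005 -0.0009] (untuned shift [-0.      0.0005 -0.0009] ) pos [ 0.4358 -0.2017  0.06  ] t 53.0
```

```bash
echo '[{"pos":[0, 0.015, -0.04]}, {}, {}]' > next.json && python3 nudge.py next.json 0 14;echo '[{}, {}, {"pos":[0, 0, -1.5]}, {"pos":[0, 0, -2.5]}, {"pos":[0, 0, -2.5]}, {"pos":[0, 0, -2.5]}, {"pos":[2.5, 0.3, 0]}, {"pos":[2.5, 0.3, 0]}, {"pos":[2.5, 0.3, 0]}, {"pos":[2.5, 0.3, 0]}, {}, {}]' > next.json && python3 nudge.py next.json .045;sed -i 's/^go.*/go([.441,.080,.003],.102)/' pinlook.py;python3 pinlook.py 2>/dev/null
```

```text
t: 53.42
position: [0.4358, -0.2017, 0.0602]
eef_rot: [0.671, 0.742, -0.001, -0.001]
wrist_force: [-5.0, -3.8, -1.8]
grip_width: 0.0137
finger_force: 14.0
t: 54.92
position: [0.4411, -0.0005, 0.2416]
eef_rot: [0.671, 0.742, 0.0, 0.0]
wrist_force: [-0.0, 0.6, 0.8]
grip_width: 0.0447
finger_force: 0.0
[317 102  14  31 427] [323.49180328 116.75409836]
rect mm ((441.91766357421875, 79.56659698486328), (17.488489151000977, 38.40419387817383), 5.7029709815979)
turn [ 0.     0.    -0.003] then shift [0.0805 0.0082 0.2386] (untuned shift [0.0806 0.0079 0.2386] ) pos [ 0.441  -0.0009  0.2416] t 55.0
```

In the tool's units: 0.05 m is 2.5, 0.04 m is 2.

```bash
echo '[{"pos":[2, 0.22, 1]}, {"pos":[2, 0.22, 1.5]}, {"pos":[0, 0, 2.5]}, {"pos":[0, 0, 2.5]}, {"pos":[0, 0, 2]}, {"pos":[0, 0, 1.5]}, {"pos":[0, 0, 0.6]}, {"pos":[0, 0, 0.25]}, {}, {}]' > next.json && python3 nudge.py next.json .05 40;python3 -c "
from h import *
go([.4419,.0796,.0015],.100)"
```

```text
t: 56.22
position: [0.4427, 0.0801, 0.0057]
eef_rot: [0.671, 0.742, 0.001, 0.001]
wrist_force: [0.3, 0.6, -0.1]
grip_width: 0.0497
finger_force: 0.0
turn [ 0.002  0.    -0.   ] then shift [-0.0004 -0.0009  0.0042] (untuned shift [-0.0004 -0.0009  0.0042] ) pos [0.4427 0.0801 0.0057] t 56.2
```

```bash
echo '[{"pos":[0, 0, 0.15]}, {}, {}]' > next.json && python3 nudge.py next.json .05 40; echo '[{}, {}, {}, {}, {}]' > next.json && python3 nudge.py next.json 0 40; python3 -c "
from h import *
s=[.5385,-.1913,.102]
go(st(s,(-.066,.161+.021+.055,.0676)),.102)"
```

```text
t: 56.6
position: [0.4416, 0.0803, 0.0016]
eef_rot: [0.671, 0.742, 0.0, 0.0]
wrist_force: [0.0, -0.0, -0.5]
grip_width: 0.0502
finger_force: 0.0
t: 57.22
position: [0.4417, 0.0803, 0.0016]
eef_rot: [0.671, 0.742, 0.0, 0.0]
wrist_force: [-0.5, -0.2, 0.4]
grip_width: 0.0198
finger_force: 40.0
turn [ 0.     0.    -0.002] then shift [-0.043   0.0027 -0.066 ] (untuned shift [-0.043   0.0028 -0.066 ] ) pos [0.4417 0.0803 0.0016] t 57.2
```

In the tool's units: -0.025 m is -1.25, -0.021 m is -1.05.

```bash
echo '[{"pos":[0, 0, -1]}, {"pos":[0, 0, -1.25]}, {"pos":[0, 0, -1.05]}, {"pos":[-0.5, 0.045, 0]}, {"pos":[-0.75, 0.05, 0]}, {"pos":[-0.6, 0.04, 0]}, {"pos":[-0.3, 0, 0]}, {}, {}, {}]' > next.json && python3 nudge.py next.json 0 40;python3 - <<'E'
from h import *
s=[.5385,-.1913,.102]
go(st(s,(-.066,.161+.021+.055,.0676)),.102)
go(st(s,(-.066,.161+.0205,.0676)),.102)
w=ctrl.grab_frame("wrist")[220:400,220:420,::-1]
x=ctrl.grab_frame("side")[220:340,280:440,::-1]
cv2.imwrite("pics/m10.png",np.hstack([cv2.resize(w,(400,360),interpolation=cv2.INTER_CUBIC),cv2.resize(x,(400,360),interpolation=cv2.INTER_CUBIC)]))
E
```

```text
t: 58.48
position: [0.4485, 0.038, 0.0675]
eef_rot: [0.671, 0.742, -0.0, -0.0]
wrist_force: [0.3, 0.7, -1.0]
grip_width: 0.0193
finger_force: 40.0
turn [-0.    -0.    -0.001] then shift [-0.0003  0.0002 -0.0001] (untuned shift [-0.0003  0.0002 -0.0001] ) pos [0.4485 0.038  0.0675] t 58.5
turn [-0.    -0.    -0.001] then shift [-0.0558  0.0002 -0.0001] (untuned shift [-0.0558  0.0003 -0.0001] ) pos [0.4485 0.038  0.0675] t 58.5
```

In the tool's units: -0.006 m is -0.3, -0.005 m is -0.25.

```bash
echo '[{"pos":[-0.3, 0, 0]}, {"pos":[-0.3, 0, 0]}, {"pos":[-0.25, 0, 0]}, {"pos":[-0.2, 0, 0]}, {"pos":[-0.2, 0, 0]}, {"pos":[-0.15, 0, 0]}, {}]' > next.json && python3 nudge.py next.json 0 40;echo '[{"pos":[-0.15, 0, 0]}, {"pos":[-0.15, 0, 0]}, {"pos":[-0.15, 0, 0]}, {}]' > next.json && python3 nudge.py next.json 0 40;echo '[{"pos":[-0.15, 0, 0]}, {"pos":[-0.15, 0, 0]}, {}]' > next.json && python3 nudge.py next.json 0 40
```

```text
t: 59.45
position: [0.4514, 0.0097, 0.0676]
eef_rot: [0.671, 0.741, -0.0, -0.0]
wrist_force: [0.2, -0.1, 0.1]
grip_width: 0.0195
finger_force: 40.0
t: 59.95
position: [0.4524, 0.0007, 0.0676]
eef_rot: [0.671, 0.741, 0.0, 0.0]
wrist_force: [1.4, -0.3, -1.0]
grip_width: 0.0196
finger_force: 40.0
t: 60.32
position: [0.453, -0.0054, 0.0677]
eef_rot: [0.671, 0.741, -0.0, 0.0]
wrist_force: [-0.6, -0.6, 0.3]
grip_width: 0.0192
finger_force: 40.0
```

In the tool's units: -0.003 m is -0.15, -0.0015 m is -0.075.

```bash
echo '[{"pos":[-0.15, 0, 0]}, {"pos":[-0.15, 0, 0]}, {"pos":[-0.15, 0, 0]}, {"pos":[-0.075, 0, 0]}, {}]' > next.json && python3 nudge.py next.json 0 40;echo '[{"pos":[-0.075, 0, 0]}, {"pos":[-0.075, 0, 0]}, {}]' > next.json && python3 nudge.py next.json 0 40;python3 -c "
from h import *
s=[.5385,-.1913,.102]
go(st(s,(-.066,.161+.0205,.0676)),.102)"
```

```text
t: 60.95
position: [0.454, -0.0157, 0.0676]
eef_rot: [0.671, 0.742, -0.0, 0.0]
wrist_force: [-1.4, 1.1, 2.7]
grip_width: 0.0194
finger_force: 40.0
t: 61.32
position: [0.4542, -0.0184, 0.0676]
eef_rot: [0.671, 0.742, 0.0, -0.0]
wrist_force: [-2.2, 4.7, 4.9]
grip_width: 0.0198
finger_force: 40.0
turn [-0.    -0.    -0.002] then shift [ 0.0009  0.0002 -0.    ] (untuned shift [ 0.0009  0.0002 -0.    ] ) pos [ 0.4542 -0.0184  0.0676] t 61.3
```

In the tool's units: -0.001 m is -0.05.

```bash
echo '[{"pos":[-0.05, 0, 0]}, {"pos":[-0.05, 0, 0]}, {}]' > next.json && python3 nudge.py next.json 0 40;echo '[{"pos":[-0.05, 0, 0]}, {"pos":[-0.05, 0, 0]}, {}]' > next.json && python3 nudge.py next.json 0 40;echo '[{"pos":[0.1, 0, 0]}, {"pos":[0.075, 0, 0]}, {}]' > next.json && python3 nudge.py next.json 0 40
```

```text
t: 61.7
position: [0.4542, -0.0184, 0.0676]
eef_rot: [0.671, 0.741, 0.001, -0.002]
wrist_force: [-2.6, 11.5, 7.6]
grip_width: 0.0196
finger_force: 40.0
t: 62.08
position: [0.4542, -0.0185, 0.0677]
eef_rot: [0.671, 0.741, 0.003, -0.003]
wrist_force: [-2.3, 19.3, 9.4]
grip_width: 0.0196
finger_force: 40.0
t: 62.45
position: [0.4542, -0.0184, 0.0676]
eef_rot: [0.671, 0.742, 0.0, -0.0]
wrist_force: [-2.2, 5.3, 5.3]
grip_width: 0.0193
finger_force: 40.0
```

Hard stop again. I'll release, retreat and take the final look.

In the tool's units: -0.05 m is -2.5, 0.05 m is 2.5.

```bash
echo '[{}, {}, {}, {"pos":[0, 0, -1]}, {"pos":[0, 0, -2]}, {"pos":[0, 0, -2.5]}, {"pos":[0, 0, -2.5]}, {"pos":[0, 0, -2.5]}, {"pos":[0, 0, -1]}, {"pos":[2.5, 0, 0]}, {"pos":[2.5, 0, 0]}, {"pos":[2.5, 0, 0]}, {}, {}, {}]' > next.json && python3 nudge.py next.json .05;python3 - <<'E'
from h import *
s=cv2.resize(ctrl.grab_frame("side")[200:350,280:480,::-1],(400,300),interpolation=cv2.INTER_CUBIC)
t=cv2.resize(ctrl.grab_frame("top")[150:281,370:545,::-1],(400,300),interpolation=cv2.INTER_CUBIC)
W=cam("wrist");S=[.5385,-.1913,.102]
for y in(.161,.201):print((proj(W,st(S,(-.066,y,.076)))-[217,220])*[2.5,2.5])
w=ctrl.grab_frame("wrist")[220:340,217:417,::-1];w=cv2.resize(w,(500,300),interpolation=cv2.INTER_CUBIC)
c=np.zeros((300,300,3),np.uint8)
T=ctrl.grab_frame("top")[140:290,180:360,::-1];c[:250]=cv2.resize(T,(300,250))
cv2.imwrite("pics/m11.png",np.vstack([np.hstack([s,t]),np.hstack([w,c])]))
E
```

```text
t: 64.32
position: [0.4396, 0.1292, 0.2975]
eef_rot: [0.672, 0.741, -0.0, 0.0]
wrist_force: [0.5, -0.3, -0.1]
grip_width: 0.0501
finger_force: 0.0
[251.16868945 163.50323752]
[250.84332547 103.85550281]
```

View pics/m11.png

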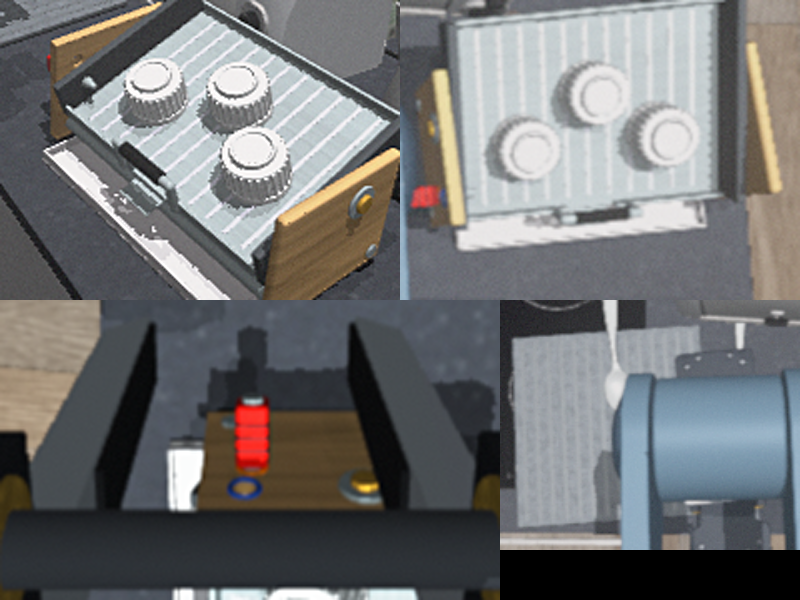

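The tray is tilted, the three ramekins stand flat, and the pin is in the orange hole. Its tip shows through the plate at (90,83) and the blue ring is empty at (245,488). Handing in.

```bash
python3 -c "
from bench import ctrl
print(ctrl.hand_in())"
```

```text
the job is handed in; nothing more can be done
None
```

The job is done and handed in at about 64 s: all three ramekins stand upside down and flat on the tray (no mugs were there), which is tilted to the draining position with the pin pushed to a hard stop in the orange-ringed hole; the cutlery was not touched, and no verdict came back.

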